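# Take the door stop out of its T-slot and shut the drying cabinet

### The job

The door of the small drying cabinet is kept from closing by a stop that stands in the T-slot rail in front of it. Slide the stop along the slot to the open end, lift it out there and stand it upright in the middle of the white foam block. Then push the cabinet door shut, without slamming it, until it clicks home on its catch, and leave the other things on the bench as they are.

Things in the scene. Friction and masses are not known exactly. Their poses are not given: they have to be found in the camera images.
- cabinet: Fixed white drying cabinet, 180 deep (x) x 230 wide (y) x 150 high, open at the front behind its door, a purple tip box inside. Origin: on the bench, under the middle of its front edge; x points into the cabinet, y to its left (away from the hinge), z up. Its dark steel T-slot rail, 52 wide, 20 high, lies in front along its y at x = -75, from y = -63 to +208.
- slot_open_end (a point): Middle of the slot's open end, on the channel floor (cabinet frame x -75, y +160, z +4; axes the cabinet's). Channel 38 wide, 11 high; slot between the lips 16 wide, lip tops at z = 20. The lips end at y = +120; from there to the end block at +200 the channel is open upward. The stop's foot clears the lips when its origin is at y = +149 to +171.
- stop: Loose door stop, 0.3 kg, 108 high: steel T-foot 34 (x) x 56 (y) x 7, stem 11 x 40 up to z = 20, dark block 34 x 46 to z = 42, orange square grip post 24 x 24 to z = 108. Origin: middle of the foot's underside, z up, y along the slot. Starts with its foot in the slot, in the door's way; slides freely with 2 mm play a side, cannot be lifted under the lips.
- stop_grip (a point): Point inside the orange post, 92 above the foot's underside, 16 below the post's top.
- foam_pad: Loose white foam block, 106 x 118 x 44 high, lying on the bench to the left of the rail; origin: middle of its underside, z up. It is light (30 g). The stop is to stand on its top.
- door (a joint): Door angle: 0 shut, grows as it opens, to 1.7. Blue-framed clear panel 14 thick, 4 to 200 from the hinge line, z = 30 to 150; black pull strip 8 proud on its outer face, 185 to 195 from the hinge, z = 50 to 120. It moves lightly and stays where left. A spring roller catch meets it at 0.07 rad, resists with up to about 12 N until 0.03 rad, then snaps it to 0 and holds it.
- hinge_axis (a point): Point on the door's upright hinge line, 90 above the bench (cabinet frame x = -9, y = -100). The hinge is at the right of the cabinet; its axes are the cabinet's.
- door_push (a point): Point on the door's outer face, 165 from the hinge line and 120 above the bench, where it is well pushed; its x axis points into the door (square to it), its y axis from the hinge to the free edge.
- petri_dish: Bystander: brown covered petri dish, 91 across, 17 high, on the bench in front of the rail.
- wash_bottle: Bystander: clear wash bottle with bent spout, 74 x 97 x 224 high, standing at the far left.
- micro_rack: Bystander: red micro-tube rack, 192 x 64 x 59, on the bench at the right.
There are look-alikes about, which are no part of the job. There is more than one size of the stop; the job needs the smaller.

How it is judged:
By the outcome, as a careful person would: the job done as asked, in the order asked, and still so for the second after the job is handed in, with the robot touching nothing.
It also fails if it takes over 67 s, if anything falls off the work surface, if the arm or the gripper's body presses on something with over 40 N, if the wrist force passes 120 N, or if a joint passes its speed limit or range.

### The arm

A 7-joint arm with a two-finger parallel gripper is mounted at the origin on a cart in front of the work surface, level with it; the furniture and walls round the work are solid. World frame = base frame: x ahead of the robot, y to its left, z up, the work surface at z = 0. Lengths are in m, angles in rad, forces in N, time in s.
With the tool pointing down it reaches from about 0.4 to 0.85 m from the base axis. Payload 10.4 kg.
Tool frame: the origin (TCP) lies at the very end of the fingers, on their centre line; the grasp point (between the pads) lies 19 mm behind it; z points along the fingers, y is the direction in which the jaws open and shut (so a half turn about z gives the same grasp; the last joint's range is limited). The gripper opens to 87 mm and grips with 3 to 60 N. Pads are 19 mm wide; open, the fingers measure 117 mm over their backs; the gripper's body (75 mm by 190 mm) begins 51 mm behind the grasp point.
Start: joints at [-1.289, 0.332, -0.065, 1.46, 0.022, 1.35, -0.088], TCP at [0.188, 0.596, 0.223] pointing down, gripper open.
Joint ranges: [-2.6, 2.6], [-0.5, 2.12], [-1.47, 1.34], [0.16, 2.42], [-1.27, 4.41], [0.06, 2.06], [-2.6, 2.6]. Speed limits (rad/s): [2.22, 2.22, 2.79, 2.79, 3.14, 3.14, 3.14].

### API

Orientations are given as a unit quaternion [x, y, z, w].
In Python, from bench import read_state, imaging, r gives the robot as it stands. The module is installed in compiled form; this text tells all that it offers.
- The arm moves only by the tool move_arm, never from a script. Its argument "series" is a list of rows, each a list of 4 numbers: the shift along the tool's x, y, z in m, then the turn about the tool's z in rad. In form: [[x, y, z, roll], ...]. A call has 1 to 20 rows; each row is the pose to reach, as a shift and turn from the pose commanded when the call began, along the tool's axes at that moment; what a row does not reach only later rows make up. A row lasts 1/10 s, in which the tool goes at most 50 mm and 8.59 degrees, less where a joint would pass 70% of its speed; a pose out of reach is approached as far as the arm can. A call with a gripper value outside its range is refused whole. "claw" is the gripper's target within -1 to 1 (fully open at 1, half-way at 0, shut at -1), set as the call begins (left out, the last holds). The fingers move at their own pace and stop on an object; "newtons" is the grip in N (left out, the last holds). Time passes only in rows, so rows that repeat a pose let the fingers close. It gives the time, the measured TCP pose, the force and the opening at its end, in the units of the state.
- read_state(): the state, without advancing time (a new reading comes with each control period).
- imaging.camera(name): name is "scene" or "side" or "wrist"; returns (picture, depth): 384x512x3 uint8, red, green, blue; 384x512 float32, m along the optical axis (not along the pixel's ray), 0 where there is no reading.
- imaging.get_calibration(name): a dict with "camera_matrix" (3x3 intrinsics, pixels), "R" (3x3) and "t" (3): a world point X has camera coordinates R X + t. Camera axes: x right, y down, z forward; pixel columns grow to the right and rows downward; lengths in m; the calibration is good to about 2 mm. A picture is of the moment at which its call begins: read the wrist's pose just before it. get_calibration takes no time and is no camera call; for the wrist camera it gives the pose at the moment of the call.
- r.close_job(): hands the job in, once; it reports no verdict.
The state is a dict: "time": time; "joint_positions": joint angles; "joint_vel": joint speeds; "joint_torque": joint torques, N m; "ee_pos": TCP position; "eef_rot": TCP orientation; "ft_force": force on the tool from outside, world axes, zero at the start; "torque": the same for the moment, N m; "width": finger opening in m.
Only numpy, scipy, OpenCV 4.12 (cv2) and the standard library are available. Lean on these libraries where they do the work, as an engineer would, in place of code of your own. Each camera call takes 0.05 s, during which the arm holds its last target.

## Working session

There is one attempt and no reset: what is moved stays moved. The work goes in short steps, Python scripts to look and compute and a tool call to move; the robot and the scene stay as the last step left them, time stands still between calls to the robot, and variables do not carry over. Pictures are saved under pics/ and viewed, and the job is handed in when it is done.

Besides the shell and the picture viewer there is one more tool, called by a JSON object that holds its "api" and its "payload", one argument or row to a line. move_arm: Moves the arm, as the interface text tells. Its arguments: {"type":"object","properties":{"series":{"type":"array","items":{"type":"array","items":{"type":"number"}}},"claw":{"type":"number"},"newtons":{"type":"number"}},"required":["series"]}

```bash
mkdir -p pics; python3 - <<'E'
from bench import read_state, imaging, r
import cv2, numpy as np
s=read_state(); print(s)
for n in ["scene","side","wrist"]:
    c=imaging.get_calibration(n); p,d=imaging.camera(n)
    np.savez(f"{n}0.npz",p=p,d=d,K=c["camera_matrix"],R=c["R"],t=c["t"])
    cv2.imwrite(f"pics/{n}0.png",cv2.cvtColor(p,cv2.COLOR_RGB2BGR))
    print(n,np.array(c["camera_matrix"]).tolist(),"cam pos",(-np.array(c["R"]).T@np.array(c["t"])).round(3))
E
```

```text
{'time': 0.0, 'joint_positions': array([-1.28859079,  0.33288464, -0.06465165,  1.4609429 ,  0.02160628,
        1.34991085, -0.08847545]), 'joint_vel': array([-0.00247952,  0.0014012 ,  0.00104004,  0.00054227, -0.00089586,
       -0.00075311,  0.00081652]), 'joint_torque': array([ 9.09638457e-04, -6.23265195e+01,  2.52561795e-02, -3.89878929e+01,
       -6.12950558e-02,  4.00614843e-02,  1.48684853e-04]), 'ee_pos': array([0.18748555, 0.59580534, 0.2217451 ]), 'eef_rot': array([ 1.51812833e-01,  9.88408993e-01, -7.22277598e-04, -6.56529587e-05]), 'ft_force': array([ 0.04683363, -0.06908628, -0.04753073]), 'torque': array([ 0.01046532, -0.03440788, -0.0367237 ]), 'width': 0.08694267554987678}
scene [[383.19036923934004, 0.0, 255.37898998274764], [0.0, 383.19036923934004, 197.07020224264883], [0.0, 0.0, 1.0]] cam pos [-0.361 -0.714  0.883]
side [[413.84994483975044, 0.0, 258.37512433834337], [0.0, 413.84994483975044, 192.19678300200843], [0.0, 0.0, 1.0]] cam pos [0.257 1.411 0.636]
wrist [[308.2309901416849, 0.0, 258.67550724468276], [0.0, 308.2309901416849, 190.3936030686027], [0.0, 0.0, 1.0]] cam pos [0.109 0.621 0.385]
```

View pics/scene0.png

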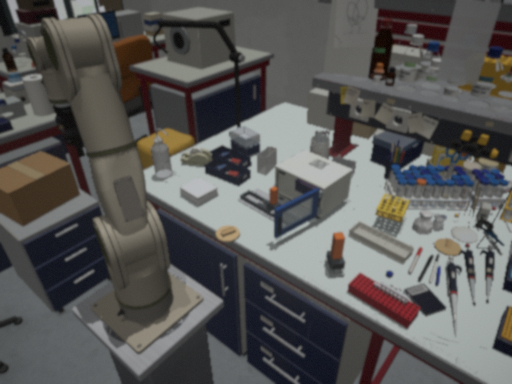

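View pics/side0.png

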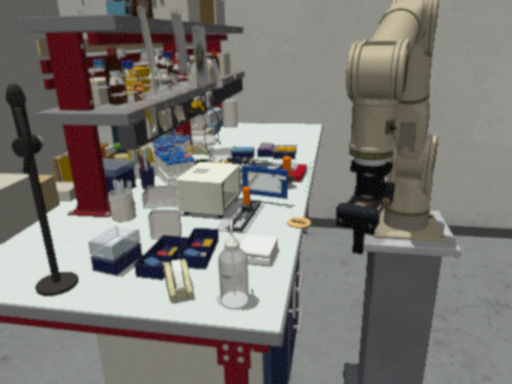

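View pics/wrist0.png

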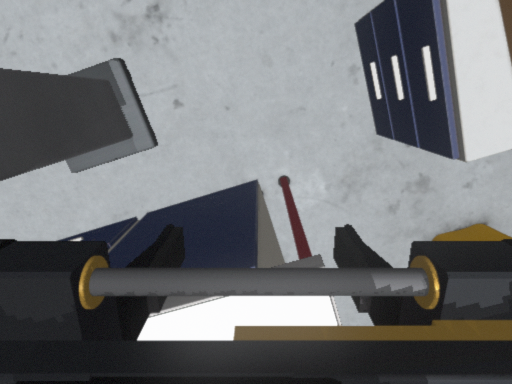

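```bash
python3 - <<'E'
import cv2, numpy as np
def crop(n,x0,y0,x1,y1,f):
    p=cv2.imread(f"pics/{n}0.png")[y0:y1,x0:x1]
    p=cv2.convertScaleAbs(p,alpha=1.3)
    cv2.imwrite(f"pics/{n}0c.png",cv2.resize(p,None,fx=f,fy=f,interpolation=cv2.INTER_CUBIC))
crop("scene",150,120,360,280,3.8)
crop("side",150,140,330,270,4.4)
E
```

```text
(no output)
```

View pics/scene0c.png

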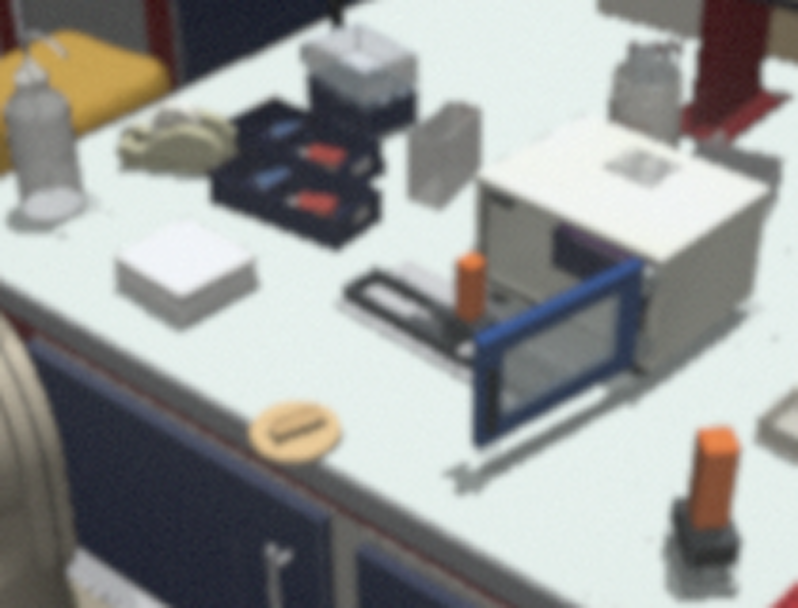

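View pics/side0c.png

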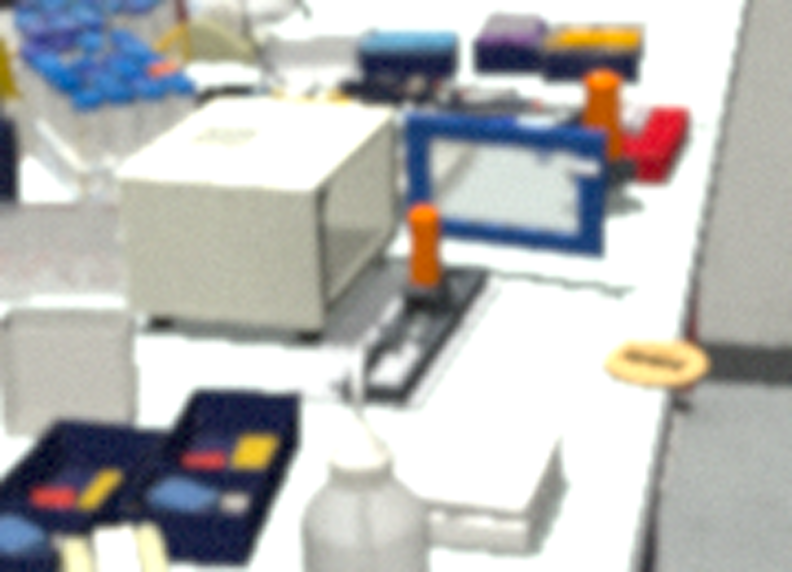

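```bash
cat > h.py <<'E'
import numpy as np, cv2
def load(n):
    z=np.load(n+".npz"); return {k:z[k] for k in z.files}
def cloud(v):
    h,w=v["d"].shape; u,w_=np.meshgrid(np.arange(w),np.arange(h))
    K=v["K"]; d=v["d"]
    c=np.stack([(u-K[0,2])/K[0,0]*d,(w_-K[1,2])/K[1,1]*d,d],-1)
    return (c-v["t"])@v["R"]
def onplane(v,uv,z):
    K=v["K"];uv=np.atleast_2d(uv).astype(float)
    ray=np.c_[(uv-K[[0,1],[2,2]])/K[0,0],np.ones(len(uv))]@v["R"]
    o=-v["R"].T@v["t"]
    return o+ray*((z-o[2])/ray[:,2])[:,None]
def snap(n,name):
    from bench import imaging
    c=imaging.get_calibration(n); p,d=imaging.camera(n)
    np.savez(f"{name}.npz",p=p,d=d,K=c["camera_matrix"],R=c["R"],t=c["t"])
    cv2.imwrite(f"pics/{name}.png",cv2.cvtColor(p,cv2.COLOR_RGB2BGR))
    return load(name)
E
python3 - <<'E'
from h import *
for n in ["scene0","side0"]:
    v=load(n);P=cloud(v)
    hsv=cv2.cvtColor(v["p"],cv2.COLOR_RGB2HSV)
    valid=(v["d"]>0)
    print(n,"depth valid",valid.mean())
    # bench
    m=valid&(abs(P[...,2])<.02)&(P[...,0]>.3)&(P[...,0]<.9)&(abs(P[...,1])<.5); print("bench z",np.median(P[m][:,2]),P[m][:,2].std())
    def blobs(mask,lab):
        k,L,st,c=cv2.connectedComponentsWithStats(mask.astype(np.uint8))
        for i in range(1,k):
            if st[i,4]>15:
                q=P[(L==i)&valid]
                if len(q)<8: continue
                md=np.median(q,0)
                if md[0]<.2 or md[0]>1.2 or abs(md[1])>.8: continue
                print(lab,"px",c[i].round(1),st[i].tolist(),"med",md.round(3),"lo",np.percentile(q,3,0).round(3),"hi",np.percentile(q,97,0).round(3))
    H,S,V=[hsv[...,i].astype(int) for i in range(3)]
    blobs((H>3)&(H<16)&(S>140)&(V>80),"orange")
    blobs((H>105)&(H<122)&(S>140)&(V>70),"blue")
    blobs((S<60)&(V>100)&valid&(P[...,2]>.14)&(P[...,2]<.16),"white150")
    blobs((S<60)&(V>100)&valid&(P[...,2]>.036)&(P[...,2]<.052),"white44")
E
```

```text
scene0 depth valid 0.9868418375651041
bench z -0.00024416426524976795 0.005332370393918107
orange px [379.5  66. ] [376, 63, 7, 7, 38] med [ 1.017 -0.153  0.472] lo [ 1.008 -0.162  0.464] hi [ 1.074 -0.131  0.481]
orange px [421.2 181.4] [418, 180, 7, 4, 26] med [ 0.949 -0.417  0.116] lo [ 0.939 -0.427  0.113] hi [ 0.964 -0.406  0.118]
orange px [273.5 193.6] [271, 187, 6, 16, 58] med [ 0.567 -0.021  0.098] lo [ 0.561 -0.026  0.065] hi [ 0.581 -0.012  0.113]
orange px [337.6 244.5] [333, 234, 11, 24, 168] med [ 0.449 -0.351  0.118] lo [ 0.442 -0.359  0.07 ] hi [ 0.464 -0.337  0.142]
blue px [430.  175.3] [391, 164, 82, 22, 825] med [ 1.015 -0.419  0.116] lo [ 0.915 -0.548  0.107] hi [ 1.107 -0.298  0.118]
blue px [490.5 177.1] [474, 170, 33, 15, 256] med [ 1.137 -0.607  0.117] lo [ 1.089 -0.652  0.111] hi [ 1.191 -0.562  0.122]
blue px [308.6 193. ] [303, 190, 12, 7, 23] med [ 0.581 -0.16   0.15 ] lo [ 0.556 -0.167  0.148] hi [ 0.604 -0.154  0.153]
blue px [281.6 206.6] [276, 203, 14, 7, 20] med [ 0.455 -0.136  0.15 ] lo [ 0.44  -0.143  0.147] hi [ 0.487 -0.128  0.152]
white150 px [1
[... 3913 characters left out ...]
px [188.8 233.7] [181, 228, 16, 10, 19] med [0.706 0.271 0.042] lo [0.701 0.216 0.04 ] hi [0.726 0.286 0.045]
white44 px [208.9 228.6] [198, 228, 21, 4, 23] med [0.656 0.213 0.042] lo [0.624 0.208 0.038] hi [0.692 0.217 0.044]
white44 px [258.4 244.4] [240, 235, 38, 21, 587] med [0.471 0.299 0.042] lo [0.427 0.242 0.038] hi [0.522 0.35  0.044]
white44 px [175.9 280.8] [165, 271, 20, 19, 121] med [0.64  0.539 0.045] lo [0.625 0.505 0.037] hi [0.684 0.557 0.052]
white44 px [185.4 274.4] [182, 270, 8, 10, 45] med [0.634 0.502 0.044] lo [0.624 0.492 0.037] hi [0.643 0.512 0.051]
white44 px [233.9 292.4] [220, 284, 29, 14, 160] med [0.485 0.566 0.044] lo [0.457 0.538 0.036] hi [0.521 0.573 0.052]
```

```bash
python3 - <<'E'
from h import *
for n,box in [("scene0",(270,145,360,195)),("side0",(170,155,245,190))]:
    v=load(n);P=cloud(v)
    m=np.zeros(v["d"].shape,bool); m[box[1]:box[3],box[0]:box[2]]=1
    hsv=cv2.cvtColor(v["p"],cv2.COLOR_RGB2HSV)
    q=P[m&(P[...,2]>.143)&(P[...,2]<.157)&(hsv[...,1]<70)&(P[...,0]>.6)]
    r_=cv2.minAreaRect((q[:,:2]*1000).astype(np.float32)); print(n,"top",r_, cv2.boxPoints(r_).round(0).tolist())
    q=P[(P[...,2]>.036)&(P[...,2]<.052)&(P[...,0]>.40)&(P[...,0]<.55)&(P[...,1]>.2)&(P[...,1]<.38)]
    r_=cv2.minAreaRect((q[:,:2]*1000).astype(np.float32)); print("foam",r_)
    # rail: dark points z~20
    g=cv2.cvtColor(v["p"],cv2.COLOR_RGB2GRAY)
    m=(g<80)&(P[...,0]>.5)&(P[...,0]<.68)&(P[...,1]>-.12)&(P[...,1]<.22)&(P[...,2]<.026)&(P[...,2]>.012)
    m=cv2.morphologyEx(m.astype(np.uint8),cv2.MORPH_OPEN,np.ones((2,2)))>0
    q=P[m]; r_=cv2.minAreaRect((q[:,:2]*1000).astype(np.float32)); print("rail",len(q),r_,cv2.boxPoints(r_).round(0).tolist())
    # door
    m=(hsv[...,0]>100)&(hsv[...,0]<125)&(hsv[...,1]>90)&(P[...,2]>.05)&(P[...,2]<.16)&(P[...,0]>.4)&(P[...,0]<.66)&(P[...,1]<-.09)&(P[...,1]>-.2)
    q=P[m]; 
    l=cv2.fitLine((q[:,:2]*1000).astype(np.float32),cv2.DIST_HUBER,0,1,1).ravel(); print("door",len(q),l,np.percentile(q,[1,99],0).round(3).tolist())
    mo=(hsv[...,0]>3)&(hsv[...,0]<16)&(hsv[...,1]>120)&(abs(P[...,0]-.57)<.03)&(abs(P[...,1])<.05)&(P[...,2]>.05)
    q=P[mo]; print("post",len(q),np.percentile(q,[2,50,98],0).round(3).tolist()); t=q[q[:,2]>.107]; print("top",len(t),t.mean(0) if len(t) else 0)
E
```

```text
scene0 top ((730.1845092773438, -78.38844299316406), (234.45774841308594, 195.8946075439453), 84.8316650390625) [[622.0, -186.0], [817.0, -204.0], [838.0, 30.0], [643.0, 47.0]]
foam ((474.45513916015625, 287.5999755859375), (118.01968383789062, 107.0030517578125), 86.37066650390625)
rail 163 ((556.42236328125, 44.23016357421875), (415.542724609375, 73.27491760253906), 62.88650894165039) [[429.0, -124.0], [494.0, -157.0], [684.0, 212.0], [619.0, 246.0]]
door 374 [ 9.7769713e-01 -2.1001990e-01  5.3334552e+02 -1.5576544e+02] [[0.432, -0.175, 0.051], [0.621, -0.128, 0.152]]
post 93 [[0.561, -0.027, 0.055], [0.568, -0.021, 0.092], [0.583, -0.008, 0.113]]
top 25 [ 0.57323937 -0.01800443  0.11079593]
side0 top ((735.370361328125, -75.11050415039062), (236.74337768554688, 180.82835388183594), 85.13455963134766) [[635.0, -185.0], [815.0, -201.0], [835.0, 35.0], [655.0, 51.0]]
foam ((476.7106628417969, 293.36822509765625), (115.50493621826172, 104.05766296386719), 85.91910552978516)
rail 100 ((588.959716796875, 79.10746002197266), (381.9618835449219, 71.2643814086914), 69.66006469726562) [[489.0, -88.0], [556.0, -112.0], [689.0, 246.0], [622.0, 271.0]]
door 368 [ 9.8024064e-01 -1.9780883e-01  5.2374756e+02 -1.4014088e+02] [[0.434, -0.166, 0.051], [0.622, -0.118, 0.149]]
post 102 [[0.564, -0.018, 0.052], [0.574, -0.002, 0.084], [0.587, 0.005, 0.11]]
top 15 [ 0.57511825 -0.00899894  0.10949448]
```

{"api": "move_arm", "payload": {
  "series": [
    [-0.01, -0.008, 0, 0],
    [-0.035, -0.03, 0, -0.01],
    [-0.07, -0.06, 0, -0.03],
    [-0.105, -0.089, 0, -0.05],
    [-0.14, -0.118, 0, -0.07],
    [-0.175, -0.148, 0, -0.09],
    [-0.21, -0.177, 0, -0.1],
    [-0.245, -0.207, 0, -0.11],
    [-0.28, -0.236, 0, -0.12],
    [-0.315, -0.266, 0, -0.13],
    [-0.35, -0.295, 0, -0.14],
    [-0.385, -0.325, 0, -0.15],
    [-0.42, -0.355, 0, -0.16],
    [-0.455, -0.384, 0, -0.18],
    [-0.485, -0.409, 0, -0.2],
    [-0.51, -0.43, 0, -0.21],
    [-0.535, -0.451, 0, -0.218],
    [-0.548, -0.462, 0, -0.218],
    [-0.551, -0.465, 0, -0.218],
    [-0.551, -0.465, 0, -0.218]
  ],
  "claw": 1
}}

```text
time: 2.15
ee_pos: [0.5731, -0.0133, 0.2223]
eef_rot: [0.044, 0.999, 0.0, -0.0]
ft_force: [-0.1, 1.1, -0.1]
width: 0.087
```

```bash
python3 - <<'E'
from h import *
from bench import read_state
s=read_state(); print(s["time"],s["ee_pos"],s["eef_rot"],s["joint_positions"].round(2),s["ft_force"].round(2))
v=snap("wrist","w1"); print((-v["R"].T@v["t"]).round(3), v["R"].round(2).tolist())
E
```

```text
2.15 [ 0.57314542 -0.0133463   0.22233844] [ 4.40814534e-02  9.99027900e-01  1.16201351e-04 -2.58045085e-04] [-0.49  0.23  0.51  1.63 -0.11  1.32  1.52] [-0.15  1.12 -0.07]
[ 0.492 -0.006  0.386] [[0.09, 1.0, -0.0], [0.95, -0.08, 0.29], [0.29, -0.03, -0.96]]
```

View pics/w1.png

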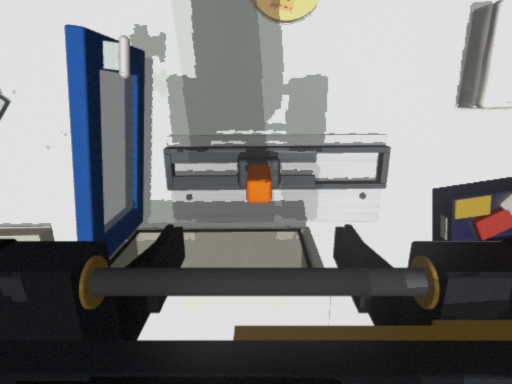

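```bash
python3 - <<'E'
from h import *
v=load("w1");P=cloud(v)
hsv=cv2.cvtColor(v["p"],cv2.COLOR_RGB2HSV)
m=(hsv[...,0]<18)&(hsv[...,1]>150)&(hsv[...,2]>60); m[:150]=0; m[:,:200]=0;m[:,300:]=0;m[215:]=0
q=P[m]; t=q[(q[:,2]>.1)]; print(len(t),t[:,2].mean())
r_=cv2.minAreaRect((t[:,:2]*1000).astype(np.float32));print("top pts",r_)
mt=(m&(P[...,2]>.107)).astype(np.uint8); c=max(cv2.findContours(mt,0,2)[0],key=cv2.contourArea); b=cv2.minAreaRect(c); print(b, onplane(v,[b[0]],.112)[0])
pts=onplane(v,c[:,0],.112)[:,:2]*1000; print("plane rect",cv2.minAreaRect(pts.astype(np.float32)))
# rail outline corners at z=.02
g=cv2.cvtColor(v["p"],cv2.COLOR_RGB2GRAY)
m=(P[...,2]>.014)&(P[...,2]<.026)&(P[...,0]>.52)&(P[...,0]<.63)&(P[...,1]>-.14)&(P[...,1]<.17)&(g<110)
m=cv2.morphologyEx(m.astype(np.uint8),cv2.MORPH_OPEN,np.ones((3,3)))
c=max(cv2.findContours(m,0,2)[0],key=cv2.contourArea); pts=onplane(v,c[:,0],.02)[:,:2]*1000
r_=cv2.minAreaRect(pts.astype(np.float32)); print("rail",r_,cv2.boxPoints(r_).round(0).tolist())
p=cv2.imread("pics/w1.png")[100:260,60:420]; cv2.imwrite("pics/w1c.png",cv2.resize(p,None,fx=2.2,fy=2.2,interpolation=cv2.INTER_CUBIC))
E
```

```text
640 0.11314673808112055
top pts ((539.36376953125, -10.800985336303711), (23.28797721862793, 96.0698471069336), 85.3756103515625)
((258.5, 189.5), (25.0, 25.0), 90.0) [ 0.57450756 -0.01369662  0.112     ]
plane rect ((574.658935546875, -13.69797134399414), (23.155324935913086, 24.246566772460938), 85.0252456665039)
rail ((577.0592651367188, 7.340240478515625), (268.59112548828125, 52.230289459228516), 85.46214294433594) [[540.0, -124.0], [592.0, -129.0], [614.0, 139.0], [562.0, 143.0]]
```

View pics/w1c.png

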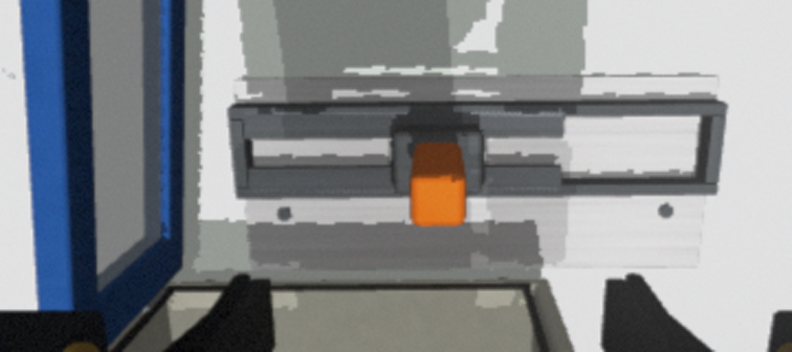

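{"api": "move_arm", "payload": {
  "series": [
    [-0.001, 0, 0.01, 0],
    [-0.001, 0, 0.03, 0],
    [-0.0014, 0, 0.055, 0],
    [-0.0014, 0, 0.08, 0],
    [-0.0014, 0, 0.105, 0],
    [-0.0014, 0, 0.125, 0],
    [-0.0014, 0, 0.138, 0],
    [-0.0014, 0, 0.145, 0],
    [-0.0014, 0, 0.145, 0],
    [-0.0014, 0, 0.145, 0]
  ]
}}

```text
time: 3.2
ee_pos: [0.5755, -0.0127, 0.0783]
eef_rot: [0.043, 0.999, 0.0, 0.001]
ft_force: [0.3, -0.7, 0.2]
width: 0.0865
```

{"api": "move_arm", "payload": {
  "series": [
    [0, 0, 0, 0],
    [0, 0, 0, 0],
    [0, 0, 0, 0],
    [0, 0, 0, 0],
    [0, 0, 0, 0],
    [0, 0, 0, 0],
    [0, 0, 0, 0],
    [0, 0, 0, 0],
    [0, 0, 0, 0],
    [0, 0, 0, 0]
  ],
  "claw": -1,
  "newtons": 25
}}

```text
time: 4.2
ee_pos: [0.5749, -0.0129, 0.0774]
eef_rot: [0.043, 0.999, -0.0, -0.0]
ft_force: [0.2, -0.9, -0.7]
width: 0.024
```

{"api": "move_arm", "payload": {
  "series": [
    [0, 0.002, 0, 0],
    [0, 0.006, 0, 0],
    [0, 0.012, 0, 0],
    [0, 0.019, 0, 0],
    [0, 0.027, 0, 0],
    [0, 0.036, 0, 0],
    [0, 0.045, 0, 0],
    [0, 0.054, 0, 0],
    [0, 0.063, 0, 0],
    [0, 0.072, 0, 0],
    [0, 0.08, 0, 0],
    [0, 0.088, 0, 0],
    [0, 0.095, 0, 0],
    [0, 0.101, 0, 0],
    [0, 0.106, 0, 0],
    [0, 0.108, 0, 0],
    [0, 0.108, 0, 0],
    [0, 0.108, 0, 0]
  ]
}}

```text
time: 6.0
ee_pos: [0.5843, 0.0955, 0.0774]
eef_rot: [0.043, 0.999, 0.001, 0.0]
ft_force: [0.8, 1.5, -0.3]
width: 0.0239
```

```bash
python3 - <<'E'
from h import *
from bench import read_state
s=read_state(); print(s["time"],s["ee_pos"],s["eef_rot"],s["ft_force"].round(2),s["width"])
v=snap("wrist","w2")
E
```

```text
6.0 [0.58433249 0.09554426 0.07742609] [4.32173595e-02 9.99065540e-01 5.52948101e-04 4.95388980e-06] [ 0.77  1.51 -0.33] 0.023857550117290148
```

View pics/w2.png

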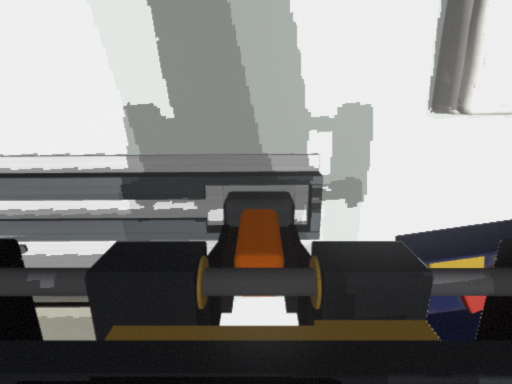

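{"api": "move_arm", "payload": {
  "series": [
    [0, 0, -0.002, 0],
    [0, 0, -0.006, 0],
    [0, 0, -0.012, 0],
    [0, 0, -0.02, 0],
    [0, 0, -0.03, 0],
    [0, 0, -0.045, 0],
    [0, 0, -0.065, 0],
    [0, 0, -0.085, 0],
    [0, 0, -0.1, 0],
    [0, 0, -0.11, 0],
    [0, 0, -0.11, 0]
  ]
}}

```text
time: 7.15
ee_pos: [0.5851, 0.0949, 0.1892]
eef_rot: [0.043, 0.999, 0.001, 0.001]
ft_force: [-0.3, 0.1, -4.3]
width: 0.0235
```

```bash
python3 - <<'E'
from h import *
from bench import read_state
s=read_state(); print(s["time"],s["ee_pos"],s["eef_rot"],s["ft_force"].round(2),s["width"])
v=snap("side","s3"); w=snap("scene","c3")
p=cv2.imread("pics/s3.png")[130:280,150:350]; cv2.imwrite("pics/s3c.png",cv2.resize(p,None,fx=4,fy=4,interpolation=cv2.INTER_CUBIC))
for n,v in (("side",v),("scene",w)):
    P=cloud(v)
    q=P[(P[...,2]>.03)&(P[...,2]<.055)&(P[...,0]>.40)&(P[...,0]<.55)&(P[...,1]>.2)&(P[...,1]<.38)]
    q=q[q[:,2]>.036]
    r_=cv2.minAreaRect((q[:,:2]*1000).astype(np.float32)); print(n,"foam",r_)
E
```

```text
7.15 [0.58507173 0.0949062  0.18919186] [4.34061406e-02 9.99056711e-01 5.45542861e-04 1.13892790e-03] [-0.27  0.13 -4.26] 0.02354646151503281
side foam ((475.61187744140625, 293.5498962402344), (117.30799865722656, 102.99995422363281), 86.53582763671875)
scene foam ((475.84149169921875, 286.3033142089844), (119.62844848632812, 106.94363403320312), 86.37136840820312)
```

View pics/s3c.png

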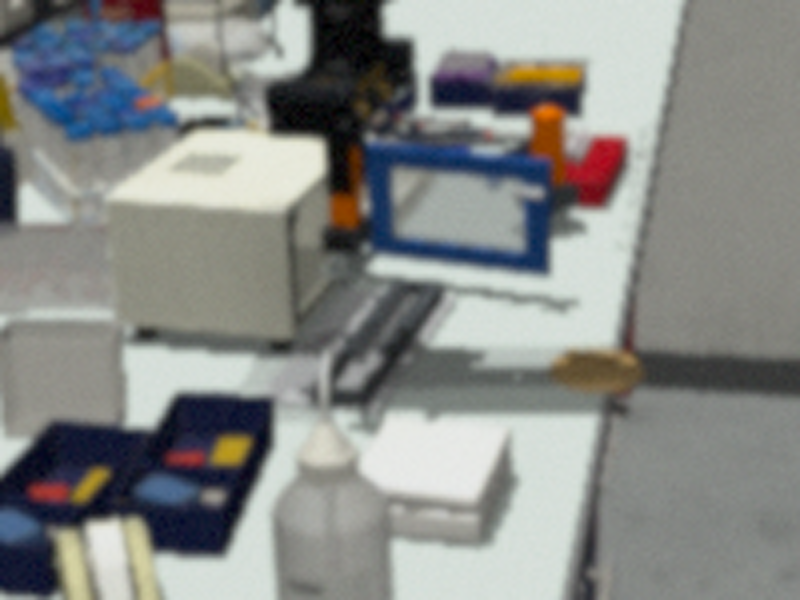

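{"api": "move_arm", "payload": {
  "series": [
    [0.003, 0.005, 0, 0],
    [0.01, 0.015, 0, 0],
    [0.021, 0.031, 0, 0],
    [0.034, 0.05, 0, 0],
    [0.048, 0.07, 0, 0],
    [0.062, 0.091, 0, 0],
    [0.076, 0.111, 0, 0],
    [0.09, 0.132, 0, 0],
    [0.103, 0.151, 0, 0],
    [0.114, 0.167, 0.005, 0],
    [0.121, 0.178, 0.015, 0],
    [0.125, 0.183, 0.025, 0],
    [0.126, 0.185, 0.035, 0],
    [0.126, 0.185, 0.042, 0],
    [0.126, 0.185, 0.045, 0],
    [0.126, 0.185, 0.045, 0],
    [0.126, 0.185, 0.045, 0]
  ]
}}

```text
time: 8.95
ee_pos: [0.4754, 0.2896, 0.1428]
eef_rot: [0.044, 0.999, 0.0, 0.0]
ft_force: [-1.0, -0.8, -4.0]
width: 0.0238
```

```bash
python3 - <<'E'
from h import *
from bench import read_state
s=read_state(); print(s["time"],s["ee_pos"],s["eef_rot"],s["ft_force"].round(2),s["width"])
v=snap("wrist","w4"); w=snap("side","s4")
p=cv2.imread("pics/s4.png")[130:280,150:350]; cv2.imwrite("pics/s4c.png",cv2.resize(p,None,fx=4,fy=4,interpolation=cv2.INTER_CUBIC))
E
```

```text
8.95 [0.47536953 0.28959902 0.14283746] [4.38410576e-02 9.99038488e-01 1.29787542e-04 2.10356628e-04] [-1.04 -0.78 -4.02] 0.023848154781250453
```

View pics/w4.png

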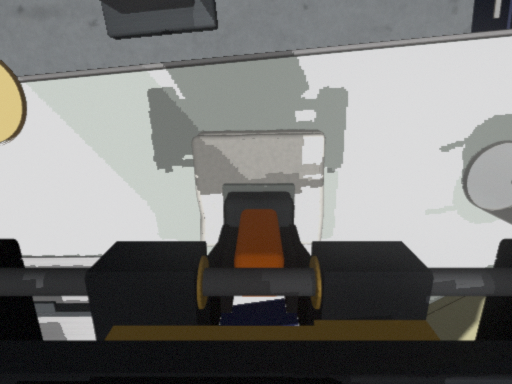

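View pics/s4c.png

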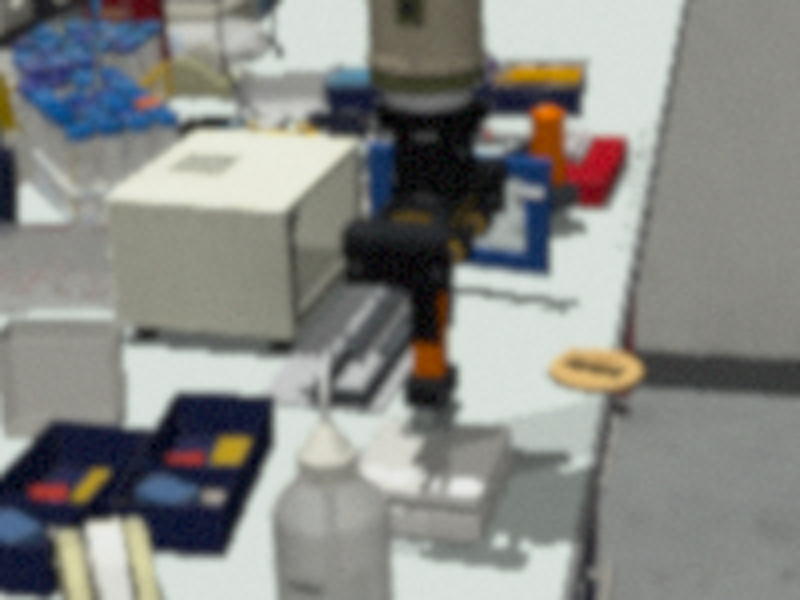

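{"api": "move_arm", "payload": {
  "series": [
    [0, 0, 0.003, 0],
    [0, 0, 0.008, 0],
    [0, 0, 0.013, 0],
    [0, 0, 0.018, 0],
    [0, 0, 0.021, 0],
    [0, 0, 0.023, 0],
    [0, 0, 0.024, 0],
    [0, 0, 0.025, 0],
    [0, 0, 0.026, 0],
    [0, 0, 0.026, 0],
    [0, 0, 0.026, 0]
  ]
}}

```text
time: 10.15
ee_pos: [0.4752, 0.29, 0.1178]
eef_rot: [0.043, 0.999, 0.0, 0.0]
ft_force: [-4.2, -2.3, 6.6]
width: 0.0242
```

{"api": "move_arm", "payload": {
  "series": [
    [0, 0, -0.0005, 0],
    [0, 0, -0.0005, 0]
  ]
}}

```text
time: 10.35
ee_pos: [0.4751, 0.29, 0.1177]
eef_rot: [0.043, 0.999, 0.0, 0.0]
ft_force: [-3.1, -2.0, 6.3]
width: 0.0243
```

{"api": "move_arm", "payload": {
  "series": [
    [0, 0, 0, 0],
    [0, 0, 0, 0],
    [0, 0, 0, 0],
    [0, 0, 0, 0],
    [0, 0, 0, 0],
    [0, 0, 0, 0]
  ],
  "claw": 0.4
}}

```text
time: 10.95
ee_pos: [0.4749, 0.29, 0.117]
eef_rot: [0.043, 0.999, 0.0, 0.0]
ft_force: [-0.2, -0.0, -0.7]
width: 0.0589
```

{"api": "move_arm", "payload": {
  "series": [
    [0, 0, -0.005, 0],
    [0, 0, -0.015, 0],
    [0, 0, -0.035, 0],
    [0, 0, -0.06, 0],
    [0, 0, -0.085, 0],
    [0, 0, -0.11, 0],
    [0, 0, -0.13, 0],
    [0, 0, -0.145, 0],
    [0, 0, -0.15, 0],
    [0, 0, -0.15, 0]
  ]
}}

```text
time: 11.95
ee_pos: [0.4751, 0.2901, 0.268]
eef_rot: [0.043, 0.999, 0.001, 0.001]
ft_force: [-0.3, -0.6, 0.2]
width: 0.061
```

```bash
python3 - <<'E'
from h import *
from bench import read_state
s=read_state(); print(s["time"],s["ee_pos"],s["eef_rot"],s["ft_force"].round(2),s["width"],s["joint_positions"].round(2))
v=snap("wrist","w5"); w=snap("side","s5"); c=snap("scene","c5")
p=cv2.imread("pics/s5.png")[130:280,150:350]; cv2.imwrite("pics/s5c.png",cv2.resize(p,None,fx=4,fy=4,interpolation=cv2.INTER_CUBIC))
P=cloud(v);hsv=cv2.cvtColor(v["p"],cv2.COLOR_RGB2HSV)
m=((hsv[...,0]<18)&(hsv[...,1]>150)&(hsv[...,2]>60)&(P[...,2]>.145)&(P[...,2]<.16)).astype(np.uint8)
cc=max(cv2.findContours(m,0,2)[0],key=cv2.contourArea); pts=onplane(v,cc[:,0],.152)[:,:2]*1000; print("post top",cv2.minAreaRect(pts.astype(np.float32)))
q=P[(abs(P[...,2]-.044)<.006)&(abs(P[...,0]-.4755)<.08)&(abs(P[...,1]-.29)<.08)&(hsv[...,1]<60)]
print("foam",cv2.minAreaRect((q[:,:2]*1000).astype(np.float32)), q[:,2].mean())
for n,v in (("side",w),("scene",c)):
    P=cloud(v);q=P[(P[...,2]>.036)&(P[...,2]<.05)&(P[...,0]>.40)&(P[...,0]<.55)&(P[...,1]>.2)&(P[...,1]<.38)]
    print(n,"foam",cv2.minAreaRect((q[:,:2]*1000).astype(np.float32)))
    hsv=cv2.cvtColor(v["p"],cv2.COLOR_RGB2HSV)
    m=(hsv[...,0]>100)&(hsv[...,0]<125)&(hsv[...,1]>90)&(P[...,2]>.05)&(P[...,2]<.16)&(P[...,0]>.4)&(P[...,0]<.66)&(P[...,1]<-.09)&(P[...,1]>-.2)
    q=P[m]; l=cv2.fitLine((q[:,:2]*1000).astype(np.float32),cv2.DIST_HUBER,0,1,1).ravel(); print("door",l)
E
```

```text
11.95 [0.47512483 0.29012622 0.26795743] [4.34073031e-02 9.99057136e-01 5.84722266e-04 5.49789857e-04] [-0.27 -0.58  0.18] 0.060964517784979494 [-0.92  0.15  0.33  1.59 -0.05  1.4   0.9 ]
post top ((474.103271484375, 289.61669921875), (22.59769630432129, 23.554859161376953), 85.08013153076172)
foam ((477.352294921875, 289.9975280761719), (116.08623504638672, 103.91890716552734), 86.11590576171875) 0.04449600612242688
side foam ((476.73052978515625, 293.8291320800781), (115.87675476074219, 102.83056640625), 85.79366302490234)
door [ 9.7856373e-01 -2.0594433e-01  5.2298816e+02 -1.3970940e+02]
scene foam ((475.7962646484375, 286.8823547363281), (115.72869873046875, 105.88170623779297), 87.1626205444336)
door [ 9.7737497e-01 -2.1151392e-01  5.3093921e+02 -1.5503795e+02]
```

View pics/s5c.png

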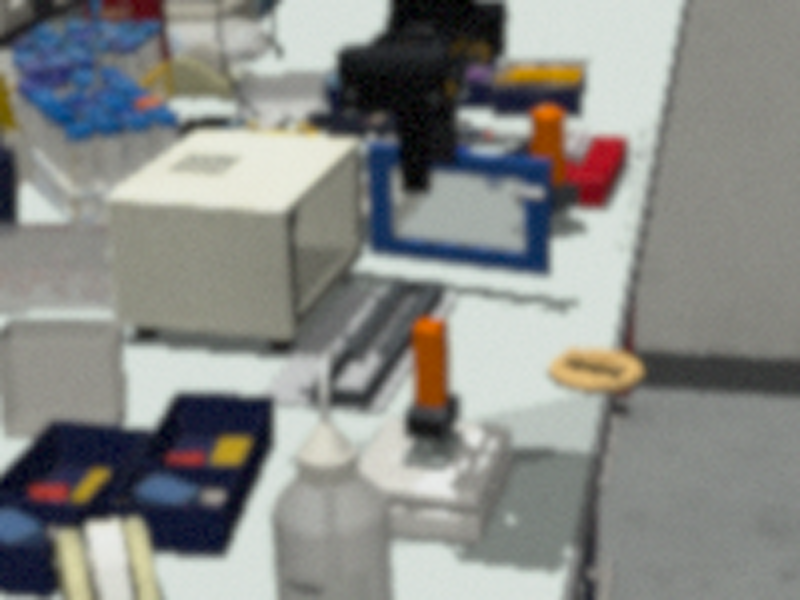

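View pics/w5.png

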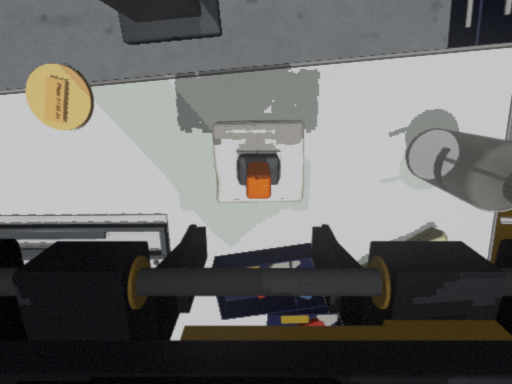

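{"api": "move_arm", "payload": {
  "series": [
    [-0.001, -0.006, 0, 0.02],
    [-0.001, -0.024, 0, 0.08],
    [-0.002, -0.049, 0, 0.17],
    [-0.004, -0.074, 0, 0.26],
    [-0.005, -0.1, 0, 0.36],
    [-0.006, -0.127, 0, 0.45],
    [-0.008, -0.154, 0, 0.55],
    [-0.009, -0.181, 0, 0.65],
    [-0.01, -0.208, 0, 0.75],
    [-0.012, -0.235, 0, 0.85],
    [-0.013, -0.262, 0, 0.95],
    [-0.015, -0.289, 0, 1.05],
    [-0.016, -0.316, 0, 1.15],
    [-0.017, -0.343, 0, 1.25],
    [-0.018, -0.37, 0, 1.35],
    [-0.02, -0.397, 0, 1.45],
    [-0.021, -0.424, 0, 1.54],
    [-0.022, -0.448, 0, 1.62],
    [-0.023, -0.464, 0, 1.67],
    [-0.0235, -0.4695, 0, 1.697]
  ],
  "claw": -1
}}

```text
time: 14.1
ee_pos: [0.457, -0.1814, 0.2668]
eef_rot: [0.78, 0.626, -0.0, -0.0]
ft_force: [0.6, 0.4, -0.1]
width: 0.0005
```

{"api": "move_arm", "payload": {
  "series": [
    [0, 0, 0, 0],
    [0, 0, 0, 0]
  ]
}}

```text
time: 14.3
ee_pos: [0.4578, -0.1787, 0.2668]
eef_rot: [0.778, 0.629, -0.0, -0.0]
ft_force: [0.2, 0.3, -0.1]
width: 0.0003
```

```bash
python3 - <<'E'
from h import *
from bench import read_state
from scipy.spatial.transform import Rotation as Ro
s=read_state(); print(s["time"],s["ee_pos"],Ro.from_quat(s["eef_rot"]).as_matrix().round(3).tolist(),s["ft_force"].round(2),s["width"],s["joint_positions"].round(2))
v=snap("wrist","w6"); w=snap("scene","c6")
p=cv2.imread("pics/c6.png")[110:290,170:380]; cv2.imwrite("pics/c6c.png",cv2.resize(p,None,fx=3.3,fy=3.3,interpolation=cv2.INTER_CUBIC))
E
```

```text
14.3 [ 0.45777332 -0.17868198  0.26681066] [[0.209, 0.978, -0.0], [0.978, -0.209, 0.0], [0.0, -0.0, -1.0]] [ 0.25  0.29 -0.09] 0.0002925397418904595 [-0.48 -0.02  0.76  1.77  0.02  1.39  0.07]
```

View pics/w6.png

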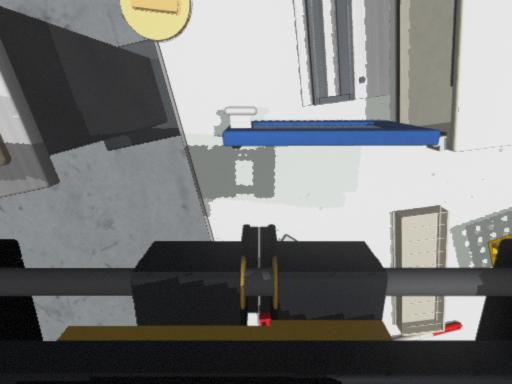

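View pics/c6c.png

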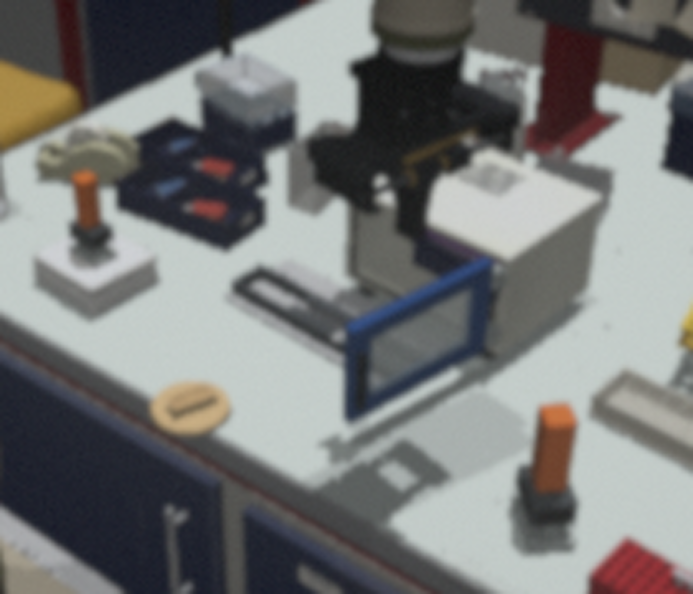

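{"api": "move_arm", "payload": {
  "series": [
    [0, 0, 0.008, 0],
    [0, 0, 0.025, 0],
    [0, 0, 0.05, 0],
    [0, 0, 0.08, 0],
    [0, 0, 0.11, 0],
    [0, 0, 0.138, 0],
    [0, 0, 0.158, 0],
    [0, 0, 0.168, 0],
    [0, 0, 0.172, 0],
    [0, 0, 0.172, 0]
  ]
}}

```text
time: 15.4
ee_pos: [0.4577, -0.1797, 0.0951]
eef_rot: [0.778, 0.628, -0.0, -0.0]
ft_force: [0.1, -0.1, 1.0]
width: 0.0004
```

```bash
cat > arc.py <<'E'
from h import *
from bench import read_state
from scipy.spatial.transform import Rotation as Ro
import sys
ey=np.array([.0837,.9965]);ex=np.array([.9965,-.0837]);H=np.array([.6283,-.1701])
def plan(ths,off=.0165,rad=.162):
    s=read_state(); R=Ro.from_quat(s["eef_rot"]).as_matrix(); p=s["ee_pos"]
    print(s["time"],p.round(4),s["ft_force"].round(1),s["joint_positions"].round(2))
    a0=np.arctan2(R[1,0],R[0,0])
    for th in ths:
        u=np.cos(th)*ey-np.sin(th)*ex; n=-np.cos(th)*ex-np.sin(th)*ey
        t=H+rad*u+off*n; d=R.T@np.r_[t-p[:2],0]
        print(round(th,3),d[:2].round(4),"roll",round(a0-np.arctan2(-n[1],-n[0]),3))
E
python3 -c "
from arc import *
plan(np.linspace(1.44,.5,11))"
```

```text
15.4 [ 0.4577 -0.1797  0.0951] [ 0.1 -0.1  1. ] [-0.42  0.19  0.78  1.99 -0.15  1.02  0.21]
1.44 [0.0292 0.0027] roll 0.002
1.346 [0.0445 0.0019] roll 0.096
1.252 [0.0598 0.0026] roll 0.19
1.158 [0.0749 0.0046] roll 0.284
1.064 [0.0898 0.0081] roll 0.378
0.97 [0.1043 0.013 ] roll 0.472
0.876 [0.1183 0.0192] roll 0.566
0.782 [0.1317 0.0267] roll 0.66
0.688 [0.1443 0.0354] roll 0.754
0.594 [0.156  0.0452] roll 0.848
0.5 [0.1667 0.0561] roll 0.942
```

{"api": "move_arm", "payload": {
  "series": [
    [0.004, 0, 0, 0],
    [0.01, 0.001, 0, 0],
    [0.016, 0.001, 0, 0],
    [0.022, 0.002, 0, 0],
    [0.027, 0.002, 0, 0],
    [0.031, 0.002, 0, 0.01],
    [0.037, 0.002, 0, 0.05],
    [0.0445, 0.002, 0, 0.096],
    [0.052, 0.002, 0, 0.143],
    [0.06, 0.0026, 0, 0.19],
    [0.0675, 0.0035, 0, 0.237],
    [0.075, 0.0046, 0, 0.284],
    [0.0825, 0.006, 0, 0.331],
    [0.09, 0.008, 0, 0.378],
    [0.097, 0.0105, 0, 0.425],
    [0.1045, 0.013, 0, 0.472],
    [0.1115, 0.016, 0, 0.519],
    [0.1155, 0.018, 0, 0.546],
    [0.118, 0.019, 0, 0.563],
    [0.118, 0.019, 0, 0.563]
  ]
}}

```text
time: 17.4
ee_pos: [0.5012, -0.0681, 0.095]
eef_rot: [0.922, 0.387, -0.0, 0.0]
ft_force: [-0.6, 0.7, -0.0]
width: 0.0001
```

```bash
python3 - <<'E'
from arc import *
v=snap("wrist","w7");c=snap("scene","c7")
plan(np.linspace(.85,.05,11))
p=cv2.imread("pics/c7.png")[110:290,170:380]; cv2.imwrite("pics/c7c.png",cv2.resize(p,None,fx=3.3,fy=3.3,interpolation=cv2.INTER_CUBIC))
E
```

```text
17.5 [ 0.5009 -0.0686  0.095 ] [-0.7  0.4 -0.1] [-0.64  0.22  0.77  1.96 -0.18  1.03 -0.57]
0.85 [ 0.0049 -0.0004] roll 0.029
0.77 [ 0.018  -0.0009] roll 0.109
0.69 [ 0.031  -0.0002] roll 0.189
0.61 [0.0439 0.0014] roll 0.269
0.53 [0.0566 0.0041] roll 0.349
0.45 [0.0691 0.0078] roll 0.429
0.37 [0.0813 0.0125] roll 0.509
0.29 [0.093  0.0181] roll 0.589
0.21 [0.1043 0.0247] roll 0.669
0.13 [0.115  0.0321] roll 0.749
0.05 [0.125  0.0403] roll 0.829
```

View pics/w7.png

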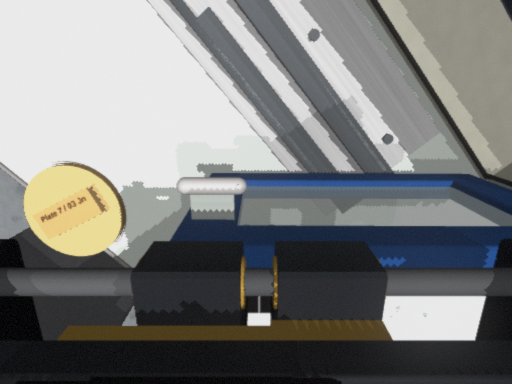

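View pics/c7c.png

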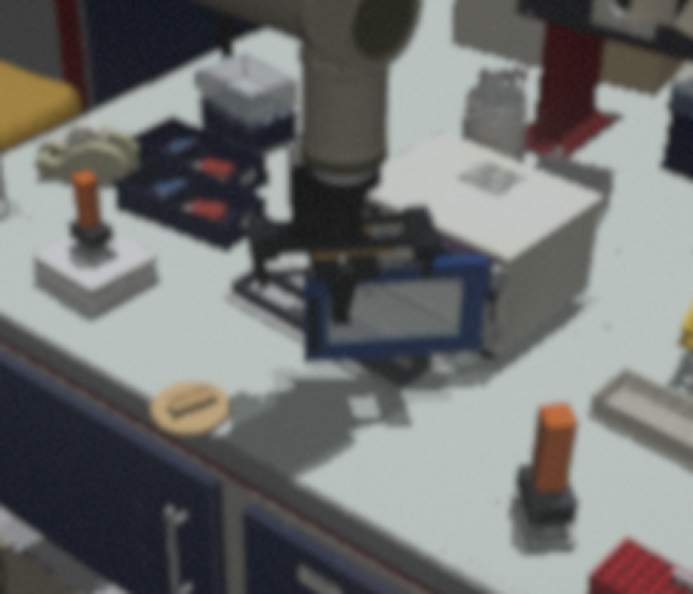

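{"api": "move_arm", "payload": {
  "series": [
    [0.003, 0, 0, 0.02],
    [0.009, -0.001, 0, 0.055],
    [0.0145, -0.001, 0, 0.09],
    [0.021, -0.001, 0, 0.13],
    [0.0275, 0, 0, 0.17],
    [0.034, 0.0005, 0, 0.21],
    [0.0405, 0.001, 0, 0.25],
    [0.047, 0.002, 0, 0.29],
    [0.0535, 0.0035, 0, 0.33],
    [0.06, 0.005, 0, 0.37],
    [0.066, 0.007, 0, 0.41],
    [0.072, 0.009, 0, 0.45],
    [0.078, 0.0115, 0, 0.49],
    [0.084, 0.014, 0, 0.53],
    [0.09, 0.0165, 0, 0.57],
    [0.095, 0.0195, 0, 0.605],
    [0.1, 0.022, 0, 0.638],
    [0.104, 0.0245, 0, 0.667],
    [0.108, 0.027, 0, 0.695],
    [0.11, 0.0285, 0, 0.71]
  ]
}}

```text
time: 19.5
ee_pos: [0.5989, -0.0098, 0.095]
eef_rot: [0.999, 0.042, 0.0, 0.0]
ft_force: [-0.1, 0.0, 0.6]
width: 0.0002
```

```bash
python3 - <<'E'
from arc import *
v=snap("wrist","w8");
plan([.17,.13,.1,.07,.05,.03,.015,0,-.015,-.03])
E
```

```text
19.55 [ 0.5991 -0.0098  0.095 ] [-0.6  0.7  0.4] [-0.7   0.48  0.82  1.72 -0.39  1.11 -1.25]
0.17 [-0.0012  0.0003] roll -0.003
0.13 [ 0.0053 -0.0003] roll 0.037
0.1 [ 0.0102 -0.0005] roll 0.067
0.07 [ 0.0151 -0.0006] roll 0.097
0.05 [ 0.0183 -0.0006] roll 0.117
0.03 [ 0.0216 -0.0005] roll 0.137
0.015 [ 0.024  -0.0004] roll 0.152
0 [ 0.0265 -0.0003] roll 0.167
-0.015 [ 0.0289 -0.0001] roll 0.182
-0.03 [0.0313 0.0001] roll 0.197
```

View pics/w8.png

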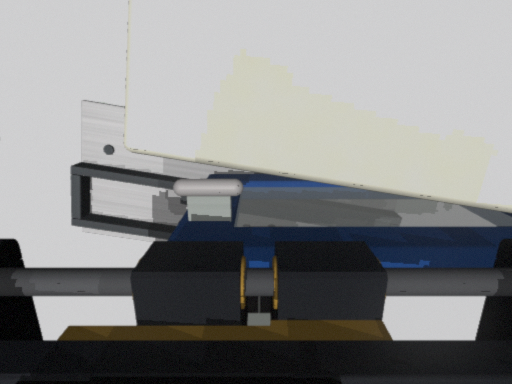

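{"api": "move_arm", "payload": {
  "series": [
    [0.002, 0, 0, 0.01],
    [0.004, 0, 0, 0.025],
    [0.006, 0, 0, 0.04],
    [0.008, 0, 0, 0.053],
    [0.01, 0, 0, 0.066],
    [0.012, 0, 0, 0.078],
    [0.0135, 0, 0, 0.09],
    [0.015, -0.0005, 0, 0.097],
    [0.016, -0.0005, 0, 0.103],
    [0.017, -0.0005, 0, 0.109],
    [0.018, -0.0005, 0, 0.115],
    [0.019, -0.0005, 0, 0.121],
    [0.02, -0.0005, 0, 0.127],
    [0.021, -0.0005, 0, 0.133],
    [0.021, -0.0005, 0, 0.133]
  ]
}}

```text
time: 21.05
ee_pos: [0.6186, -0.0078, 0.0948]
eef_rot: [1.0, -0.024, -0.001, -0.0]
ft_force: [-5.8, -0.3, 3.0]
width: 0.0008
```

Catch resistance is felt (5.8 N). I continue in small steps.

{"api": "move_arm", "payload": {
  "series": [
    [0.001, 0, 0, 0.006],
    [0.002, 0, 0, 0.012],
    [0.003, 0, 0, 0.018],
    [0.003, 0, 0, 0.018]
  ]
}}

```text
time: 21.45
ee_pos: [0.6227, -0.0077, 0.095]
eef_rot: [0.999, -0.033, 0.0, -0.0]
ft_force: [-0.4, 0.5, -1.1]
width: 0.0002
```

{"api": "move_arm", "payload": {
  "series": [
    [-0.003, 0, 0, 0],
    [-0.01, 0, 0, 0],
    [-0.02, 0, 0, 0],
    [-0.032, 0, 0, 0],
    [-0.045, 0, -0.005, 0],
    [-0.055, 0, -0.02, 0],
    [-0.06, 0, -0.045, 0],
    [-0.062, 0, -0.075, 0],
    [-0.062, 0, -0.11, 0],
    [-0.062, 0, -0.14, 0],
    [-0.062, 0, -0.165, 0],
    [-0.062, 0, -0.175, 0],
    [-0.062, 0, -0.175, 0]
  ]
}}

```text
time: 22.75
ee_pos: [0.5606, -0.0037, 0.2707]
eef_rot: [0.999, -0.033, 0.001, -0.001]
ft_force: [0.7, 0.2, -0.7]
width: 0.0003
```

```bash
python3 - <<'E'
from arc import *
s=read_state(); print(s["time"],s["ee_pos"].round(4),s["ft_force"].round(1))
v=snap("wrist","w9");c=snap("scene","c9");w=snap("side","s9")
p=cv2.imread("pics/c9.png")[110:290,170:380]; cv2.imwrite("pics/c9c.png",cv2.resize(p,None,fx=3.3,fy=3.3,interpolation=cv2.INTER_CUBIC))
p=cv2.imread("pics/s9.png")[130:280,150:350]; cv2.imwrite("pics/s9c.png",cv2.resize(p,None,fx=4,fy=4,interpolation=cv2.INTER_CUBIC))
for n,v in (("w",v),("side",w),("scene",c)):
    P=cloud(v);hsv=cv2.cvtColor(v["p"],cv2.COLOR_RGB2HSV)
    m=(hsv[...,0]>100)&(hsv[...,0]<125)&(hsv[...,1]>90)&(P[...,2]>.03)&(P[...,2]<.155)&(P[...,0]>.5)&(P[...,0]<.67)&(P[...,1]<.06)&(P[...,1]>-.2)
    q=P[m]
    if len(q)<20: print(n,len(q)); continue
    top=q[q[:,2]>.142]; l=cv2.fitLine((q[:,:2]*1000).astype(np.float32),cv2.DIST_HUBER,0,1,1).ravel()
    print(n,len(q),l,"angle",np.degrees(np.arctan2(l[1],l[0])), "rail 85.2")
E
```

```text
22.75 [ 0.5606 -0.0037  0.2707] [ 0.7  0.2 -0.7]
w 3531 [ 5.7899218e-02  9.9832243e-01  6.3661438e+02 -6.7706329e+01] angle 86.680756 rail 85.2
side 313 [ 7.1023777e-02  9.9747461e-01  6.3256409e+02 -3.9749557e+01] angle 85.9272 rail 85.2
scene 434 [ 6.4870983e-02  9.9789363e-01  6.2867633e+02 -8.8031570e+01] angle 86.28055 rail 85.2
```

View pics/w9.png

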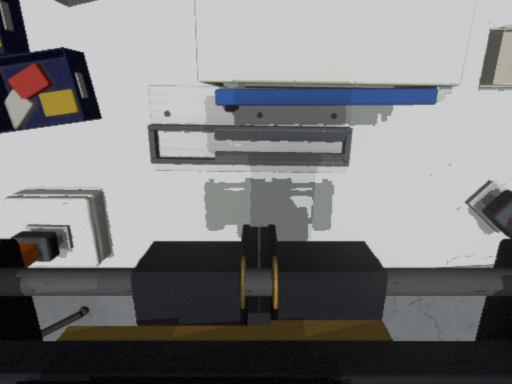

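View pics/c9c.png

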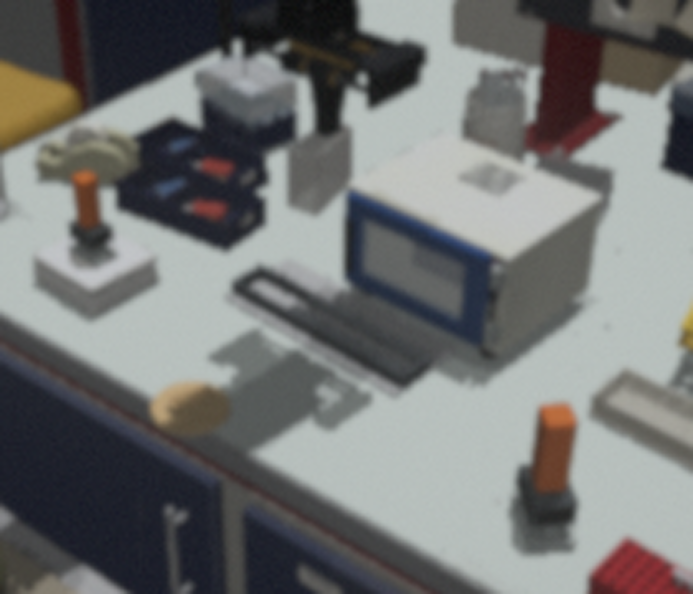

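View pics/s9c.png

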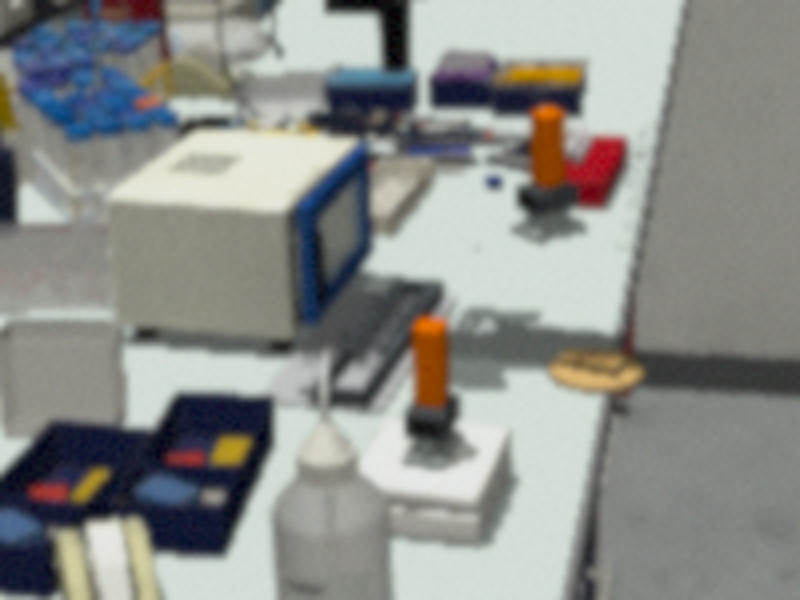

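```bash
python3 - <<'E'
from arc import *
v=load("w9");P=cloud(v);hsv=cv2.cvtColor(v["p"],cv2.COLOR_RGB2HSV);g=cv2.cvtColor(v["p"],cv2.COLOR_RGB2GRAY).astype(float)
blue=(hsv[...,0]>100)&(hsv[...,0]<125)&(hsv[...,1]>90)
def fit(px,z,lab):
    w=onplane(v,px,z)[:,:2]*1000
    l=cv2.fitLine(w.astype(np.float32),cv2.DIST_HUBER,0,.1,.1).ravel(); 
    if l[1]<0:l[:2]*=-1
    print(lab,len(px),"ang",np.degrees(np.arctan2(l[1],l[0])).round(2),"x at y=-70",(l[2]+(-70-l[3])*l[0]/l[1]).round(1))
a=[];b=[];c=[];d=[];e=[]
for u in range(225,428):
    r=np.where(blue[75:115,u])[0]+75
    a.append((u,r.min()-.5)); b.append((u,r.max()+.5))
gy=cv2.Sobel(g,cv2.CV_64F,0,1,ksize=3)
for u in range(205,465):
    r=70+np.argmin(gy[70:90,u]); c.append((u,r))
for u in range(165,335):
    d.append((u,118+np.argmin(gy[118:132,u]))); e.append((u,155+np.argmax(gy[155:172,u])))
fit(a,.15,"door upper/inner");fit(b,.15,"door lower/outer");fit(c,.15,"cab front");fit(d,.02,"rail far");fit(e,.02,"rail near")
p=cv2.imread("pics/w9.png")[60:180,140:470]; cv2.imwrite("pics/w9c.png",cv2.resize(p,None,fx=2.4,fy=2.4,interpolation=cv2.INTER_CUBIC))
E
```

```text
door upper/inner 203 ang 86.28 x at y=-70 642.9
door lower/outer 203 ang 86.28 x at y=-70 629.4
cab front 260 ang 85.68 x at y=-70 647.4
rail far 170 ang 85.43 x at y=-70 598.8
rail near 170 ang 85.43 x at y=-70 545.5
```

View pics/w9c.png

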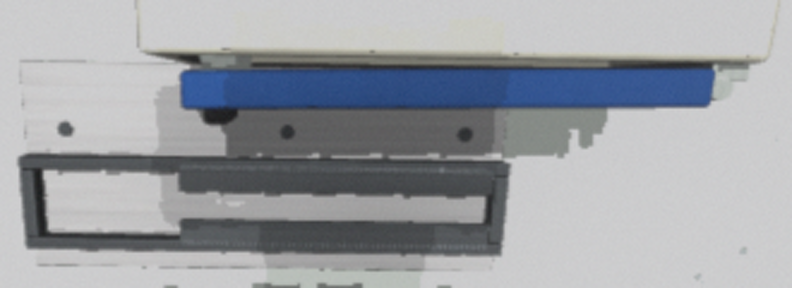

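{"api": "move_arm", "payload": {
  "series": [
    [0, 0, 0.01, 0],
    [0, 0, 0.035, 0],
    [0, 0, 0.065, 0],
    [0, 0, 0.1, 0],
    [0, 0, 0.135, 0],
    [0, 0, 0.16, 0],
    [0.002, 0, 0.172, 0],
    [0.01, 0, 0.175, 0],
    [0.022, 0, 0.175, 0],
    [0.034, 0, 0.175, 0],
    [0.044, 0, 0.175, 0.005],
    [0.052, 0, 0.175, 0.015],
    [0.057, 0, 0.175, 0.018],
    [0.06, 0, 0.175, 0.018],
    [0.061, 0, 0.175, 0.018],
    [0.062, 0, 0.175, 0.018],
    [0.063, 0, 0.175, 0.018],
    [0.064, 0, 0.175, 0.018],
    [0.064, 0, 0.175, 0.018]
  ]
}}

```text
time: 24.8
ee_pos: [0.6245, -0.0078, 0.0951]
eef_rot: [0.999, -0.042, 0.0, -0.0]
ft_force: [-0.4, 0.2, 0.0]
width: 0.0007
```

{"api": "move_arm", "payload": {
  "series": [
    [0.0007, 0, 0, 0],
    [0.0014, 0, 0, 0],
    [0.0014, 0, 0, 0]
  ]
}}

```text
time: 25.1
ee_pos: [0.6256, -0.008, 0.095]
eef_rot: [0.999, -0.042, -0.0, -0.0]
ft_force: [-2.5, 0.7, 0.8]
width: 0.0007
```

{"api": "move_arm", "payload": {
  "series": [
    [0.0005, 0, 0, 0],
    [0.001, 0, 0, 0],
    [0.001, 0, 0, 0]
  ]
}}

```text
time: 25.4
ee_pos: [0.6256, -0.0079, 0.095]
eef_rot: [0.999, -0.042, -0.001, -0.0]
ft_force: [-9.3, 0.9, 6.1]
width: 0.0006
```

{"api": "move_arm", "payload": {
  "series": [
    [-0.003, 0, 0, 0],
    [-0.01, 0, 0, 0],
    [-0.02, 0, 0, 0],
    [-0.032, 0, 0, 0],
    [-0.045, 0, -0.005, 0],
    [-0.055, 0, -0.02, 0],
    [-0.06, 0, -0.045, 0],
    [-0.062, 0, -0.075, 0],
    [-0.062, 0, -0.11, 0],
    [-0.062, 0, -0.14, 0],
    [-0.062, 0, -0.165, 0],
    [-0.062, 0, -0.175, 0],
    [-0.062, 0, -0.175, 0]
  ]
}}

```text
time: 26.7
ee_pos: [0.5651, -0.0029, 0.2707]
eef_rot: [0.999, -0.042, 0.001, -0.001]
ft_force: [-0.1, -0.0, 0.2]
width: 0.0005
```

```bash
python3 - <<'E'
from arc import *
s=read_state(); print(s["time"],s["ee_pos"].round(4),s["ft_force"].round(1))
v=snap("wrist","w10");w=snap("side","s10")
hsv=cv2.cvtColor(v["p"],cv2.COLOR_RGB2HSV)
blue=(hsv[...,0]>100)&(hsv[...,0]<125)&(hsv[...,1]>90)
b=[(u,(np.where(blue[75:120,u])[0]+75).max()+.5) for u in range(225,425)]
q=onplane(v,b,.15)[:,:2]*1000; l=cv2.fitLine(q.astype(np.float32),cv2.DIST_HUBER,0,.1,.1).ravel(); print(np.degrees(np.arctan2(l[1],l[0])),l)
p=cv2.imread("pics/s10.png")[130:280,150:350]; cv2.imwrite("pics/s10c.png",cv2.resize(p,None,fx=4,fy=4,interpolation=cv2.INTER_CUBIC))
E
```

```text
26.7 [ 0.5651 -0.0029  0.2707] [-0.1 -0.   0.2]
85.59638 [ 7.6781876e-02  9.9704790e-01  6.3211487e+02 -5.9791065e+01]
```

View pics/s10c.png

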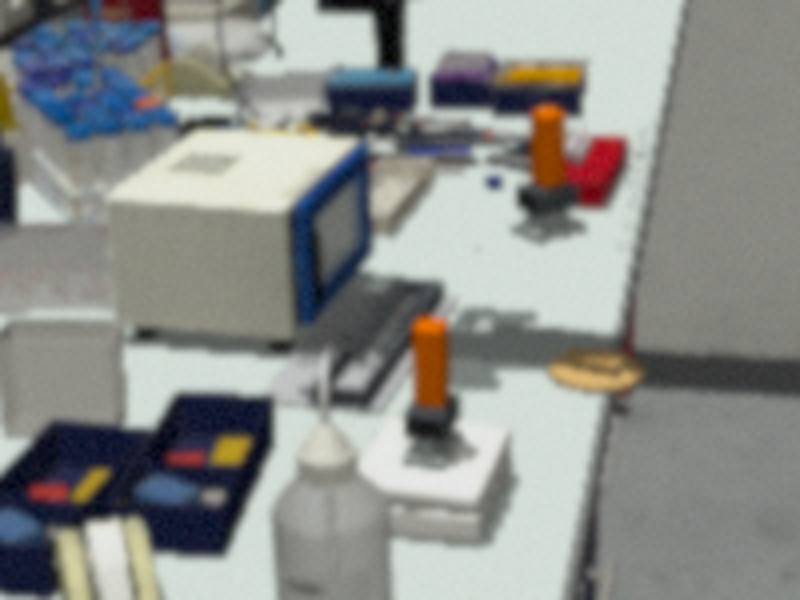

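Door angle now reads 85.6°, in line with the cabinet's front (85.7°), so it is shut. The stop stands upright on the foam, and the arm is clear.

```bash
python3 -c "
from bench import r
print(r.close_job())"
```

```text
the job is handed in; nothing more can be done
None
```

I moved the smaller stop from the rail to the foam block and closed the cabinet door on its catch. I handed the job in at about 27 s; no verdict was reported.

- **Stop:** I slid it about 108 mm to the slot's open end, lifted it out and set it upright on the foam. The wrist camera put it about 3 mm from the middle of the block. The larger look-alike, about 140 mm high on the bench, was not touched.
- **Door:** I pushed it shut slowly, feeling about 6 N from the catch before it gave way. The first look after that was doubtful, reading 0.010 to 0.015 rad open, so I pressed once more. It held firm at the shut position, with 9 N and no movement. The last look had it parallel to the cabinet front, within about 0.1°.
- **Other things:** The petri dish, wash bottle, rack and foam block looked unmoved in the last side view; I judged this by eye. The arm was clear of everything, with force readings near zero.

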